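# Pass the ointment tin in through the sprung hatch

### The arm

A 7-joint arm with a two-finger parallel gripper is mounted at the origin on the work surface; the furniture and walls round the work are solid. World frame = base frame: x ahead of the robot, y to its left, z up, the work surface at z = 0. Lengths are in m, angles in degrees, forces in N, time in s.
With the tool pointing down it reaches from about 0.4 to 0.875 m from the base axis. Payload 19.3 kg.
Tool frame: the origin (TCP) lies at the centre of the arm's flange, where the gripper is bolted on; the fingertips stand 173 mm ahead of it and the grasp point (between the pads) lies 155 mm ahead of it; z points along the fingers, y is the line along which they close (so a half turn about z gives the same grasp; the last joint's range is limited). The gripper opens to 85 mm and grips with 20 to 120 N. Pads are 22 mm wide; open, the fingers measure 114 mm over their backs; the gripper's body (76 mm by 85 mm) begins 54 mm behind the grasp point. The pads swing forward as they close: fully open they stand 13 mm farther back than shut.
Start: joints at [60.092, 29.874, -2.08, 91.645, 1.215, 58.505, -6.463], TCP at [0.273, -0.562, 0.405] pointing down, gripper open.
Joint ranges: [-166.77, 166.77], [-17.47, 122.26], [-85.68, 81.53], [9.62, 139.38], [-72.42, 252.41], [9.2, 110.78], [-144.41, 144.41]. Speed limits (degrees/s): [108.29, 108.29, 136.94, 136.94, 172.46, 172.46, 172.46].

### API

Orientations are given as a 3x3 rotation matrix whose columns are the frame's x, y, z axes.
In Python, from bench import r, cams, ticket gives the robot as it stands. The module is installed in compiled form; this text tells all that it offers.
- The arm moves only by the tool jog_arm, never from a script. Its arguments are lists of equal length, an entry for each row: "translation": the shift along the tool's x, y, z in mm, a list of three; "rot": the turn, a rotation vector about the tool's x, y, z in degrees, a list of three; "claw": the closure, from 0 (fully open) to 1 (shut). A call has 1 to 20 rows; each row shifts and turns the commanded pose from where the row before left it, along the tool's axes as they then stand; what a row does not reach is not made up. A row lasts 1/10 s, in which the tool goes at most 50 mm and 8.59 degrees, less where a joint would pass 70% of its speed; a pose out of reach is approached as far as the arm can. A call with a gripper value outside its range is refused whole. The fingers move at their own pace and stop on an object; "squeeze" is the grip in N (left out, the last holds). Time passes only in rows, so rows that do not move let the fingers close. It gives the time, the measured TCP pose, the force, the opening and the grip force at its end, in the units of the state.
- r.sense(): the state, without advancing time (a new reading comes with each control period).
- cams.get_image(name): name is "side" or "top"; returns a dict with "image" (420x560x3 uint8, red, green, blue), "fovy" (degrees; the focal length in pixels is half the picture's height over the tangent of half this angle, whatever the lens; pixels are square), "cx", "cy" (the principal point, pixels), "eye" and "orientation" of the camera in the world. Camera axes: x right, y down, z forward; pixel columns grow to the right and rows downward; lengths in m; the calibration is good to about 2 mm. A picture is of the moment at which its call begins. There is no depth.
- ticket.hand_in(): hands the job in; it is judged then, once.
The state is a dict: "t": time; "q": joint angles; "joint_velocities": joint speeds; "joint_efforts": joint torques, N m; "position": TCP position; "ee_rot": TCP orientation; "contact_force": force on the tool from outside, world axes, zero at the start; "wrist_torque": the same for the moment, N m; "width": finger opening in m; "gripper_force": force on a finger pad.
Only numpy, scipy, OpenCV 4.12 (cv2) and the standard library are available. Lean on these libraries where they do the work, as an engineer would, in place of code of your own. Each camera call takes 0.05 s, during which the arm holds its last target. There are 200 camera calls.

### The job

Pick up the small lidded ointment tin, stand it on the wooden sill in front of the hatch's flap, and push it straight in through the sprung flap, along the slot, until you feel it meet the sprung stop hidden inside. Press it home there gently but firmly, about 8 N for a second, never as hard as 20 N, then lift out of the slot so that the tin stays standing in the hatch and the flap swings shut behind it. Do not force the hatch, and leave the open tin, the jar, the mortar and the dropper bottle where they stand.

Things in the scene. Friction and masses are not known exactly. Their poses are not given: they have to be found in the camera images.
- tin_center (a point): centre (half-way up) of the small round ointment tin to be moved: bare metal, knurled flat lid (fixed on), 64 mm across, 40 mm tall, 105 to 210 g, standing on its base on the worktop; smaller than the open steel tin. z axis up.
- tin: the same tin; origin at the centre of its underside
- hatch: fixed hatch, a metal tunnel on a wooden deck 15 mm thick, 140 wide. Origin: worktop level, flap plane, lane's centre line; x leads into the hatch, y left, z up. Deck from x = -135 to 225 mm; before x = -42 it is an open sill. A flared mouth leads to the lane, 72 mm wide at the flap (y -36 to 36), 80 mm behind it (y -36 to 44). Roof top 65 mm above the worktop, 46 mm of room under it.
- sill (a point): place for the tin's underside on the open sill, on top of the deck (15 mm above the worktop) at hatch x = -68, y = 0 mm; axes as the hatch. From here the tin goes straight along hatch +x.
- slot_end (a point): inner end of the roof slot, roof's top, hatch x = 140, y = 0, z = 65 mm. The slot, 56 mm wide (y -28 to 28), runs from the open mouth to here: closed fingers pointing down travel in it behind the tin, tips below the roof, and can be lifted out anywhere along it. The tin is too wide to go in through it. Behind it the roof is closed and hides the stop.
- flap (a joint): flap, steel plate 4 mm thick, 73 wide, 38 tall, on an upright hinge at the left (hatch x = 0, y = 40 mm): 0 rad shut across the lane, 1.57 swung in along the left wall. A spring shuts it (0.045 N m at 0, 0.12 at 1.57); pushing the tin past it takes about 1 to 8 N. It can shut behind the tin once the tin's centre is past hatch x = 104 mm and nothing else is in the way.
- stop: back stop's bracket under the closed roof, origin on the deck at hatch x = 214, y = 2 mm. On a rod it carries a rubber pad, 60 mm wide, whose place is set anew each time and not measured: the tin meets it with its centre at hatch x = 108 to 138 mm, found by feel. The pad is sprung, 1.2 N per mm, bottoms after 12 mm at 14 N, then is hard; let go, it pushes the tin back.
- steel_tin: bystander: open round steel tin, 80 mm across, 43 mm tall, origin under its centre
- jar_3: bystander: round glass jar with a lid, 62 mm across, 102 mm tall, origin under its centre
- mortar: bystander: brass mortar, 71 mm across, 60 mm tall, to the left of the hatch; origin under its centre
- dropper: bystander: dropper bottle, 34 mm across, 102 mm tall, on the left; origin under its centre
Things that resemble listed ones, but are neither listed nor needed, are in the scene too. What is shaped like the tin but black, pink or turquoise is not meant.

How it is judged:
By the outcome, as a careful person would: the job done as asked, in the order asked, and still so for the second after the job is handed in, with the robot touching nothing.
It also fails if it takes over 72 s, if anything falls off the work surface, if the arm or the gripper's body presses on something with over 40 N, if the wrist force passes 120 N, or if a joint passes its speed limit or range.

## Working session

There is one attempt and no reset: what is moved stays moved. The work goes in short steps, Python scripts to look and compute and a tool call to move; the robot and the scene stay as the last step left them, time stands still between calls to the robot, and variables do not carry over. Pictures are saved under pics/ and viewed, at most 10 in all, crops included, and the job is handed in when it is done.

Besides the shell and the picture viewer there is one more tool, called after "Call:" by a JSON object that holds its "method" and its "body". jog_arm: Moves the arm, as the interface text tells. Its arguments: {"type":"object","properties":{"translation":{"type":"array","items":{"type":"array","items":{"type":"number"}}},"rot":{"type":"array","items":{"type":"array","items":{"type":"number"}}},"claw":{"type":"array","items":{"type":"number"}},"squeeze":{"type":"number"}},"required":["translation","rot","claw"]}

```bash
mkdir -p pics; python3 - <<'E'
from bench import r,cams,ticket
import cv2,json,numpy as np
for n in("side","top"):
    d=cams.get_image(n); cv2.imwrite(f"pics/{n}0.png",d["image"][:,:,::-1])
    print(n,{k:np.round(v,4).tolist() for k,v in d.items() if k!="image"})
s=r.sense(); print({k:np.round(v,3).tolist() for k,v in s.items()})
E
```

```text
side {'fovy': 44.1504, 'cx': 274.964, 'cy': 211.5853, 'eye': [-0.1705, 1.063, 1.1661], 'orientation': [[-0.8161, -0.3825, 0.4333], [-0.5778, 0.5216, -0.6278], [0.0141, -0.7627, -0.6466]]}
top {'fovy': 51.157, 'cx': 277.686, 'cy': 204.1157, 'eye': [0.4114, 0.0076, 1.3568], 'orientation': [[-0.0263, -0.9922, 0.1217], [-0.9997, 0.0261, -0.0034], [0.0002, -0.1217, -0.9926]]}
{'t': 0.1, 'q': [60.091, 29.905, -2.081, 91.668, 1.216, 58.505, -6.463], 'joint_velocities': [-0.032, -0.106, -0.005, -0.08, -0.008, 0.066, -0.063], 'joint_efforts': [0.003, -92.848, 1.984, -37.053, 0.018, 0.005, 0.0], 'position': [0.273, -0.562, 0.404], 'ee_rot': [[0.9, 0.437, -0.001], [0.437, -0.9, 0.001], [-0.0, -0.001, -1.0]], 'contact_force': [-0.483, -0.619, -0.131], 'wrist_torque': [0.007, 0.009, -0.021], 'gripper_force': 0.0, 'width': 0.086}
```

View pics/side0.png

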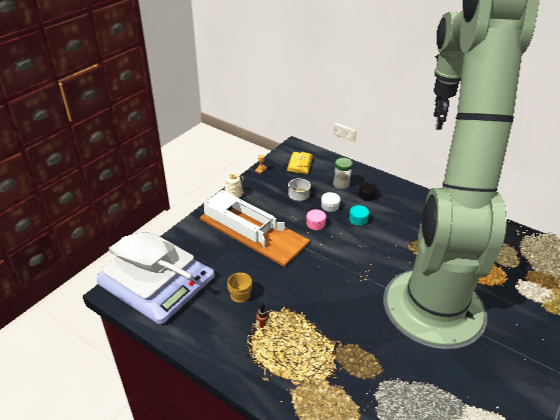

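View pics/top0.png

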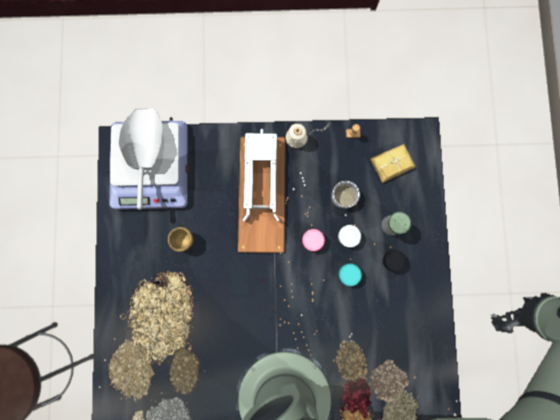

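The side view shows the bare tin at (330,201), the pink one at (316,219), turquoise at (359,215), and the hatch's sill at about (285,245). In the top view the tin is at (349,236), the flap is near (261,207), and the deck spans columns 238–285 and rows 137–252. Next I'll measure these and zoom in.

```bash
cat > h.py <<'E'
import numpy as np,cv2
def ray(d,u,v):
    f=d["image"].shape[0]/2/np.tan(np.radians(d["fovy"]/2)); R=np.array(d["orientation"])
    w=R@np.array([(u-d["cx"])/f,(v-d["cy"])/f,1]); return np.array(d["eye"]),w/np.linalg.norm(w)
def onz(d,u,v,z):
    e,w=ray(d,u,v); return e+w*(z-e[2])/w[2]
def proj(d,p):
    f=d["image"].shape[0]/2/np.tan(np.radians(d["fovy"]/2)); c=np.array(d["orientation"]).T@(np.array(p)-d["eye"])
    return c[:2]/c[2]*f+[d["cx"],d["cy"]]
E
python3 - <<'E'
from h import *
from bench import cams
t=cams.get_image("top"); s=cams.get_image("side")
# deck: orange wood
for n,d in(("top",t),("side",s)):
    hsv=cv2.cvtColor(d["image"],cv2.COLOR_RGB2HSV)
    m=cv2.inRange(hsv,(5,120,90),(20,255,255))
    roi=np.zeros_like(m)
    if n=="top": roi[120:265,225:300]=255
    else: roi[190:270,190:315]=255
    m&=roi; m=cv2.morphologyEx(m,cv2.MORPH_OPEN,np.ones((3,3)))
    pts=cv2.findNonZero(m); rect=cv2.minAreaRect(pts); b=cv2.boxPoints(rect)
    print(n,"deck",[(p.round(1).tolist(),onz(d,*p,.015).round(4)[:2].tolist()) for p in b])
    g=cv2.inRange(hsv,(0,0,150),(180,70,255)); 
    nc,l,st,c=cv2.connectedComponentsWithStats(g)
    for i in range(1,nc):
        if 40<st[i,4]<2000 and ((n=="top" and 170<c[i,1]<290 and 230<c[i,0]<420) or (n=="side" and 150<c[i,1]<250 and 200<c[i,0]<390)):
            print(n,c[i].round(1),st[i],onz(d,*c[i],.04).round(4),onz(d,*c[i],.02).round(4))
a=cv2.resize(t["image"][115:265,230:370],None,fx=4,fy=4,interpolation=cv2.INTER_CUBIC)
cv2.imwrite("pics/topz.png",a[:,:,::-1])
a=cv2.resize(s["image"][170:270,190:350],None,fx=5,fy=5,interpolation=cv2.INTER_CUBIC)
cv2.imwrite("pics/sidez.png",a[:,:,::-1])
E
```

```text
top deck [([237.8000030517578, 251.60000610351562], [0.4338, 0.1281]), ([240.3000030517578, 137.0], [0.7911, 0.1147]), ([285.79998779296875, 138.0], [0.7842, -0.028]), ([283.29998779296875, 252.60000610351562], [0.4272, -0.0101])]
top [347.9 196.6] [332 181  28  26 340] [ 0.5902 -0.2101  0.04  ] [ 0.593  -0.2134  0.02  ]
top [399.4 222.1] [390 213  20  20 312] [ 0.5087 -0.3617  0.04  ] [ 0.5102 -0.3673  0.02  ]
top [349.4 235.5] [338 225  23  22 402] [ 0.4724 -0.2094  0.04  ] [ 0.4733 -0.2127  0.02  ]
top [313.1 239.7] [304 230  19  20 288] [ 0.4629 -0.1001  0.04  ] [ 0.4636 -0.1017  0.02  ]
side deck [([196.60000610351562, 222.8000030517578], [0.7785, 0.1476]), ([212.60000610351562, 190.8000030517578], [0.8487, -0.0163]), ([309.79998779296875, 239.39999389648438], [0.4294, -0.0077]), ([293.79998779296875, 271.3999938964844], [0.393, 0.1402])]
side [342.2 171.6] [335 168  16   7  54] [ 0.5155 -0.3655  0.04  ] [ 0.5277 -0.3909  0.02  ]
side [299.1 189.2] [288 179  23  21 225] [ 0.5858 -0.181   0.04  ] [ 0.5993 -0.2031  0.02  ]
side [329.4 200.1] [321 192  19  19 264] [ 0.4674 -0.192   0.04  ] [ 0.4788 -0.2143  0.02  ]
side [315.7 215.3] [308 210  17  12 148] [ 0.463  -0.0952  0.04  ] [ 0.4742 -0.1157  0.02  ]
side [280.1 225.7] [277 222   7   9  58] [0.5296 0.0177 0.04  ] [ 0.542  -0.0009  0.02  ]
```

View pics/topz.png

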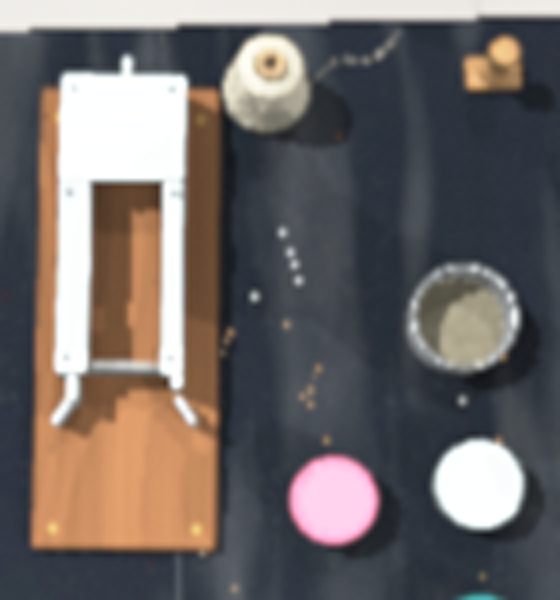

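View pics/sidez.png

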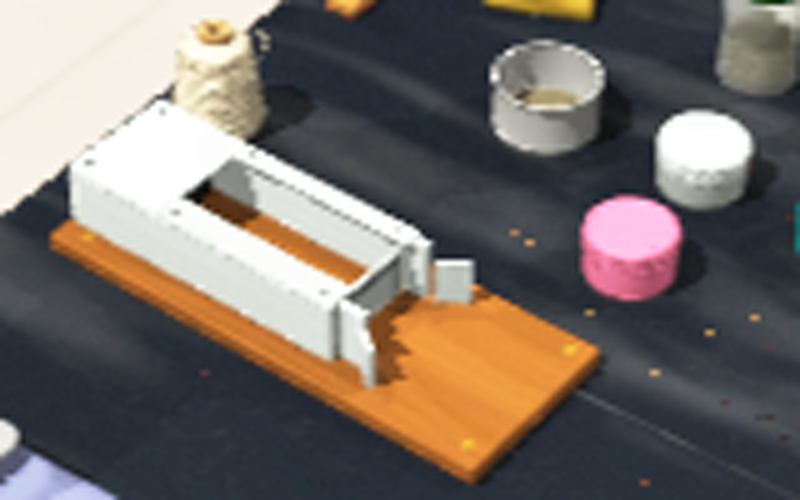

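The zooms confirm it. In the top view the bare tin is at crop (479,485) and the hatch deck's corners are at crop (31,549), (216,551), (41,88) and (220,88). The flap is shut at crop row ~367. Next: fit the edges and compute the poses.

```bash
python3 - <<'E'
from h import *
from bench import cams,r
t=cams.get_image("top"); s=cams.get_image("side")
hsv=cv2.cvtColor(t["image"],cv2.COLOR_RGB2HSV)
m=cv2.inRange(hsv,(5,100,60),(22,255,255)); 
L=[];Rr=[];N=[];F=[]
for v in range(145,248):
    c=np.flatnonzero(m[v,232:292])+232
    if len(c)>4:
        L.append(onz(t,c[0]-.5,v,.015)[:2])
        if c[-1]>281: Rr.append(onz(t,c[-1]+.5,v,.015)[:2])
for u in range(243,281):
    c=np.flatnonzero(m[215:260,u])+215
    N.append(onz(t,u,c[-1]+.5,.015)[:2])
fit=lambda p:cv2.fitLine(np.float32(p),cv2.DIST_HUBER,0,.001,.001).ravel()
for n,p in(("L",L),("R",Rr),("N",N)):
    f=fit(p);print(n,len(p),f.round(4),np.degrees(np.arctan2(f[1],f[0])).round(2))
def z(x,y): return (x+.5)/4-.5+230,(y+.5)/4-.5+115
def zs(x,y): return (x+.5)/5-.5+190,(y+.5)/5-.5+170
print("top: slot inner corners",[onz(t,*z(*p),.065).round(4)[:2] for p in((91,182),(162,182),(88,360),(163,360))])
print("roof far corners",[onz(t,*z(*p),.065).round(4)[:2] for p in((62,75),(187,75))])
print("flap top ends",[onz(t,*z(*p),.053).round(4)[:2] for p in((90,367),(162,367))])
print("side deck corners",[onz(s,*zs(*p),.015).round(4)[:2] for p in((600,352),(470,472),(52,236))])
print("side slot inner corners",[onz(s,*zs(*p),.065).round(4)[:2] for p in((187,196),(233,160))])
print("tin lid side",onz(s,*zs(705,143),.04).round(4),"top",onz(t,*z(479,485),.04).round(4))
print("pink lid side",onz(s,*zs(631,231),.04).round(4),"top",onz(t,*z(334,500),.04).round(4))
print(r.sense()["t"])
E
```

```text
L 103 [ 0.9992 -0.0399  0.5803  0.1239] -2.29
R 103 [ 0.9996 -0.0282  0.651  -0.0202] -1.62
N 38 [0.0263 0.9997 0.4289 0.05  ] 88.49
top: slot inner corners [array([0.7048, 0.0756]), array([0.7034, 0.0223]), array([0.5703, 0.0804]), array([0.5688, 0.0249])]
roof far corners [array([0.788, 0.096]), array([0.7855, 0.0014])]
flap top ends [array([0.5665, 0.0797]), array([0.565 , 0.0259])]
side deck corners [array([ 0.4284, -0.0049]), array([0.4355, 0.1329]), array([0.7898, 0.1179])]
side slot inner corners [array([0.7033, 0.076 ]), array([0.7023, 0.0286])]
tin lid side [ 0.4696 -0.2035  0.04  ] top [ 0.4713 -0.2092  0.04  ]
pink lid side [ 0.4616 -0.0932  0.04  ] top [ 0.463  -0.1002  0.04  ]
0.3
```

Lane centre line ≈ from (0.5645, 0.054) at heading −2°. Both views agree to a few mm: deck length is 357 mm against 360, and slot end x is 0.7035. The tin is at (0.471, −0.208). I'll turn the tool to the hatch heading and go above the tin.

Call:
{"method": "jog_arm", "body": {"translation": [[0,0,0],[0,0,0],[0,0,0],[0,0,0],[11.6,-22.5,0],[11.6,-22.5,0],[11.6,-22.5,0],[11.6,-22.5,0],[11.6,-22.5,0],[11.6,-22.5,0],[11.6,-22.5,0],[11.6,-22.5,0],[11.6,-22.5,0],[11.6,-22.5,0],[11.6,-22.5,0],[11.6,-22.5,0],[11.6,-22.5,0],[11.6,-22.5,0],[11.6,-22.5,0],[11.6,-22.5,0]], "rot": [[0,0,7],[0,0,7],[0,0,7],[0,0,7],[0,0,0],[0,0,0],[0,0,0],[0,0,0],[0,0,0],[0,0,0],[0,0,0],[0,0,0],[0,0,0],[0,0,0],[0,0,0],[0,0,0],[0,0,0],[0,0,0],[0,0,0],[0,0,0]], "claw": [0,0,0,0,0,0,0,0,0,0,0,0,0,0,0,0,0,0,0,0], "squeeze": 30}}

```text
t: 2.3
position: [0.472, -0.2084, 0.4048]
ee_rot: [[0.999, -0.037, 0.0], [-0.037, -0.999, -0.0], [0.0, 0.0, -1.0]]
contact_force: [0.6, -0.6, 0.7]
width: 0.0854
gripper_force: 0.0
```

Call:
{"method": "jog_arm", "body": {"translation": [[0,0,20],[0,0,25],[0,0,25],[0,0,25],[0,0,25],[0,0,20],[0,0,10],[0,0,10],[0,0,0],[0,0,0]], "rot": [[0,0,0],[0,0,0],[0,0,0],[0,0,0],[0,0,0],[0,0,0],[0,0,0],[0,0,0],[0,0,0],[0,0,0]], "claw": [0,0,0,0,0,0,0,0,0,0]}}

```text
t: 3.3
position: [0.4718, -0.2095, 0.2452]
ee_rot: [[0.999, -0.037, 0.001], [-0.037, -0.999, -0.0], [0.001, 0.0, -1.0]]
contact_force: [-0.3, 0.5, -0.2]
width: 0.0855
gripper_force: 0.0
```

```bash
python3 - <<'E'
from h import *
from bench import cams
s=cams.get_image("side")
a=cv2.resize(s["image"][110:230,250:410],None,fx=5,fy=5,interpolation=cv2.INTER_CUBIC)
cv2.imwrite("pics/side1.png",a[:,:,::-1])
E
```

```text
(no output)
```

View pics/side1.png

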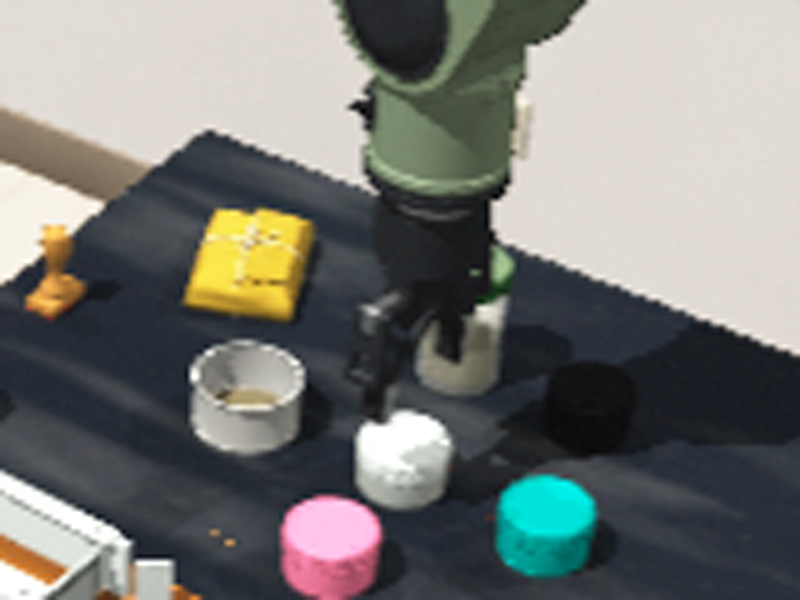

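The open fingers hover above the tin, with tips at crop (375,413) and (450,358). The lid's centre is at about crop (404,442). I'll check their alignment by projection.

```bash
python3 - <<'E'
from h import *
from bench import cams
s=cams.get_image("side")
P=lambda x,y,z:((proj(s,(x,y,z))-[250,110]+.5)*5-.5).round(0)
for z in(.085,.04): print(z,P(.4718,-.2095,z))
zs=lambda x,y:((x+.5)/5-.5+250,(y+.5)/5-.5+110)
print(onz(s,*zs(404,443),.04),onz(s,*zs(412,386),.085), [onz(s,*zs(*p),.085) for p in((375,413),(450,358))])
E
```

```text
0.085 [412. 386.]
0.04 [407. 437.]
[ 0.47013456 -0.20311628  0.04      ] [ 0.47202745 -0.20971753  0.085     ] [array([ 0.47698265, -0.16887657,  0.085     ]), array([ 0.46695462, -0.25309033,  0.085     ])]
```

Call:
{"method": "jog_arm", "body": {"translation": [[0,-3,5],[0,0,10],[0,0,15],[0,0,15],[0,0,12],[0,0,8],[0,0,5],[0,0,0],[0,0,0],[0,0,0],[0,0,0],[0,0,0],[0,0,0],[0,0,0],[0,0,0],[0,0,0],[0,0,0]], "rot": [[0,0,0],[0,0,0],[0,0,0],[0,0,0],[0,0,0],[0,0,0],[0,0,0],[0,0,0],[0,0,0],[0,0,0],[0,0,0],[0,0,0],[0,0,0],[0,0,0],[0,0,0],[0,0,0],[0,0,0]], "claw": [0,0,0,0,0,0,0,0,0.5,0.5,0.5,0.5,0.5,0.5,0.5,0.5,0.5], "squeeze": 30}}

```text
t: 5.1
position: [0.4719, -0.2066, 0.1754]
ee_rot: [[0.999, -0.037, 0.001], [-0.037, -0.999, -0.0], [0.001, 0.0, -1.0]]
contact_force: [-2.0, -0.0, 6.3]
width: 0.063
gripper_force: 32.2
```

Call:
{"method": "jog_arm", "body": {"translation": [[0,0,-5],[0,0,-15],[0,0,-20],[0,0,-20],[0,0,-15],[0,0,-5],[1,-16,0],[1,-22,0],[1.5,-25,0],[1.5,-25,0],[1.5,-25,0],[1.5,-25,0],[1.5,-25,0],[1.5,-25,0],[1.5,-25,0],[1.5,-25,0],[0.5,-16,0],[0.5,-10,0],[0,0,0],[0,0,0]], "rot": [[0,0,0],[0,0,0],[0,0,0],[0,0,0],[0,0,0],[0,0,0],[0,0,0],[0,0,0],[0,0,0],[0,0,0],[0,0,0],[0,0,0],[0,0,0],[0,0,0],[0,0,0],[0,0,0],[0,0,0],[0,0,0],[0,0,0],[0,0,0]], "claw": [0.5,0.5,0.5,0.5,0.5,0.5,0.5,0.5,0.5,0.5,0.5,0.5,0.5,0.5,0.5,0.5,0.5,0.5,0.5,0.5]}}

```text
t: 7.1
position: [0.4964, 0.0562, 0.2546]
ee_rot: [[0.999, -0.037, -0.0], [-0.037, -0.999, -0.0], [-0.0, 0.0, -1.0]]
contact_force: [-0.6, -0.6, -0.7]
width: 0.063
gripper_force: 33.4
```

```bash
python3 - <<'E'
from h import *
from bench import cams
s=cams.get_image("side")
a=cv2.resize(s["image"][150:270,190:350],None,fx=5,fy=5,interpolation=cv2.INTER_CUBIC)
cv2.imwrite("pics/side2.png",a[:,:,::-1])
E
```

```text
(no output)
```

View pics/side2.png

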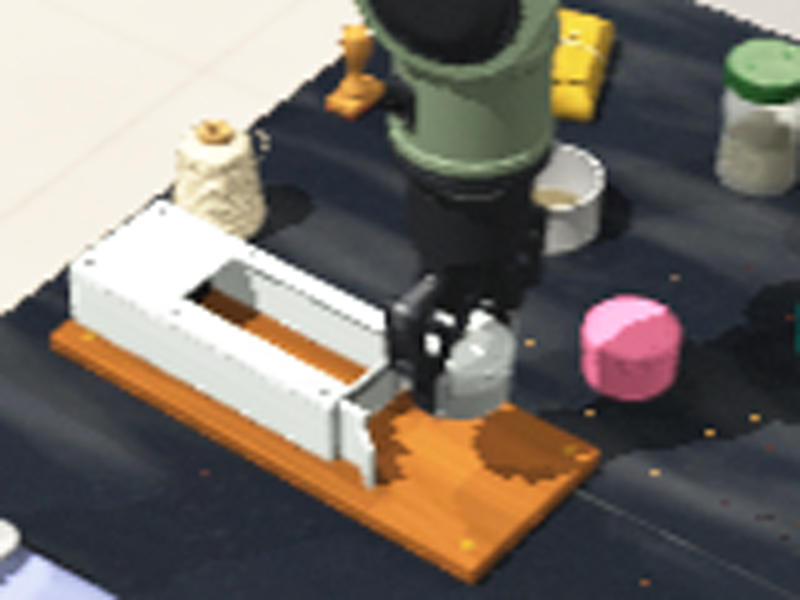

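The tin hangs in the grip over the sill at about crop (475,370), in front of the flap at crop (375,390). Lowering.

Call:
{"method": "jog_arm", "body": {"translation": [[0,0,8],[0,0,12],[0,0,12],[0,0,12],[0,0,8],[0,0,5],[0,0,3],[0,0,2],[0,0,1],[0,0,0],[0,0,0]], "rot": [[0,0,0],[0,0,0],[0,0,0],[0,0,0],[0,0,0],[0,0,0],[0,0,0],[0,0,0],[0,0,0],[0,0,0],[0,0,0]], "claw": [0.5,0.5,0.5,0.5,0.5,0.5,0.5,0.5,0.5,0.5,0.5]}}

```text
t: 8.25
position: [0.4965, 0.0569, 0.192]
ee_rot: [[0.999, -0.037, 0.0], [-0.037, -0.999, 0.0], [0.0, -0.0, -1.0]]
contact_force: [-0.5, -0.8, -0.7]
width: 0.0635
gripper_force: 33.4
```

Call:
{"method": "jog_arm", "body": {"translation": [[0,0,0.5],[0,0,0.5],[0,0,0.5],[0,0,0.5],[0,0,0]], "rot": [[0,0,0],[0,0,0],[0,0,0],[0,0,0],[0,0,0]], "claw": [0.5,0.5,0.5,0.5,0.5]}}

```text
t: 8.75
position: [0.4965, 0.0569, 0.1903]
ee_rot: [[0.999, -0.037, 0.0], [-0.037, -0.999, 0.0], [0.0, -0.0, -1.0]]
contact_force: [-4.6, -0.4, 18.7]
width: 0.0634
gripper_force: 35.3
```

Call:
{"method": "jog_arm", "body": {"translation": [[0,0,-0.7],[0,0,-0.3],[0,0,0],[0,0,0],[0,0,0],[0,0,0],[0,0,0],[0,0,-5],[0,0,-15],[0,0,-25],[0,0,-20],[0,0,-10],[0,0,0],[0,0,0]], "rot": [[0,0,0],[0,0,0],[0,0,0],[0,0,0],[0,0,0],[0,0,0],[0,0,0],[0,0,0],[0,0,0],[0,0,0],[0,0,0],[0,0,0],[0,0,0],[0,0,0]], "claw": [0.5,0.5,0.2,0.1,0,0,0,0,0,0,0,0,0,0]}}

```text
t: 10.15
position: [0.4963, 0.0569, 0.2653]
ee_rot: [[0.999, -0.037, -0.0], [-0.037, -0.999, -0.0], [-0.0, 0.0, -1.0]]
contact_force: [-0.1, -0.3, 0.2]
width: 0.0851
gripper_force: 0.0
```

Call:
{"method": "jog_arm", "body": {"translation": [[-6,0,0],[-10,0,0],[-12,0,0],[-12,0,0],[-10,0,0],[-6,0,0],[0,0,0],[0,0,0],[0,0,0],[0,0,0],[0,0,0]], "rot": [[0,0,0],[0,0,0],[0,0,0],[0,0,0],[0,0,0],[0,0,0],[0,0,0],[0,0,0],[0,0,0],[0,0,0],[0,0,0]], "claw": [1,1,1,1,1,1,1,1,1,1,1]}}

```text
t: 11.25
position: [0.4407, 0.0589, 0.2657]
ee_rot: [[0.999, -0.037, 0.0], [-0.037, -0.999, 0.0], [0.0, -0.0, -1.0]]
contact_force: [-0.6, -0.3, 0.5]
width: 0.0
gripper_force: 0.0
```

```bash
python3 - <<'E'
from h import *
from bench import cams
s=cams.get_image("side");t=cams.get_image("top")
a=cv2.resize(s["image"][150:270,190:350],(533,400),interpolation=cv2.INTER_CUBIC)
b=cv2.resize(t["image"][140:265,230:300],(224,400),interpolation=cv2.INTER_CUBIC)
cv2.imwrite("pics/both3.png",np.hstack([a,b])[:,:,::-1])
E
```

```text
(no output)
```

View pics/both3.png

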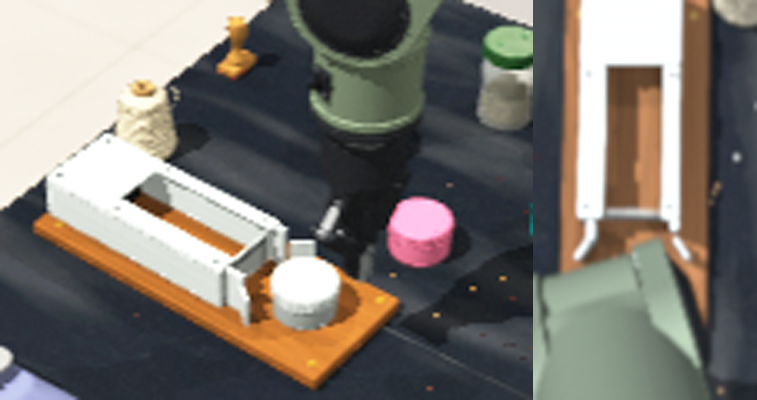

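The tin stands upright on the sill at pixel (305,290) in the left panel, in front of the flap at (247,270). The fingers are shut behind it. Lowering and starting the push.

Call:
{"method": "jog_arm", "body": {"translation": [[0,0,8],[0,0,15],[0,0,18],[0,0,15],[0,0,8],[0,0,3],[0,0,0],[0,0,0]], "rot": [[0,0,0],[0,0,0],[0,0,0],[0,0,0],[0,0,0],[0,0,0],[0,0,0],[0,0,0]], "claw": [1,1,1,1,1,1,1,1]}}

```text
t: 12.15
position: [0.4406, 0.0589, 0.1991]
ee_rot: [[0.999, -0.037, 0.001], [-0.037, -0.999, 0.0], [0.001, -0.0, -1.0]]
contact_force: [0.1, -0.4, -0.3]
width: -0.0001
gripper_force: 0.0
```

Call:
{"method": "jog_arm", "body": {"translation": [[1,0,0],[2,0,0],[3,0,0],[3,0,0],[3,0,0],[3,0,0],[3,0,0],[3,0,0],[3,0,0],[3,0,0]], "rot": [[0,0,0],[0,0,0],[0,0,0],[0,0,0],[0,0,0],[0,0,0],[0,0,0],[0,0,0],[0,0,0],[0,0,0]], "claw": [1,1,1,1,1,1,1,1,1,1]}}

```text
t: 13.15
position: [0.4677, 0.0579, 0.1987]
ee_rot: [[0.999, -0.037, -0.0], [-0.037, -0.999, 0.0], [-0.0, -0.0, -1.0]]
contact_force: [-0.5, -0.5, 0.1]
width: 0.0002
gripper_force: 0.3
```

Call:
{"method": "jog_arm", "body": {"translation": [[3,0,0],[3,0,0],[3,0,0],[3,0,0],[3,0,0],[3,0,0],[3,0,0],[3,0,0],[3,0,0],[3,0,0]], "rot": [[0,0,0],[0,0,0],[0,0,0],[0,0,0],[0,0,0],[0,0,0],[0,0,0],[0,0,0],[0,0,0],[0,0,0]], "claw": [1,1,1,1,1,1,1,1,1,1]}}

```text
t: 14.15
position: [0.4974, 0.0568, 0.1987]
ee_rot: [[0.999, -0.037, -0.001], [-0.037, -0.999, -0.0], [-0.001, 0.0, -1.0]]
contact_force: [-5.1, 0.3, 3.6]
width: 0.0002
gripper_force: 2.4
```

Call:
{"method": "jog_arm", "body": {"translation": [[3,0,0],[3,0,0],[3,0,0],[3,0,0],[3,0,0],[3,0,0],[3,0,0],[3,0,0]], "rot": [[0,0,0],[0,0,0],[0,0,0],[0,0,0],[0,0,0],[0,0,0],[0,0,0],[0,0,0]], "claw": [1,1,1,1,1,1,1,1]}}

```text
t: 14.95
position: [0.5208, 0.0556, 0.1985]
ee_rot: [[0.999, -0.037, -0.003], [-0.037, -0.999, -0.001], [-0.003, 0.001, -1.0]]
contact_force: [-10.8, -2.1, 7.6]
width: 0.0
gripper_force: 5.6
```

```bash
python3 - <<'E'
from h import *
from bench import cams
s=cams.get_image("side");t=cams.get_image("top")
a=cv2.resize(s["image"][170:270,190:323],(533,400),interpolation=cv2.INTER_CUBIC)
b=cv2.resize(t["image"][140:265,230:300],(224,400),interpolation=cv2.INTER_CUBIC)
cv2.imwrite("pics/both4.png",np.hstack([a,b])[:,:,::-1])
E
```

```text
(no output)
```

View pics/both4.png

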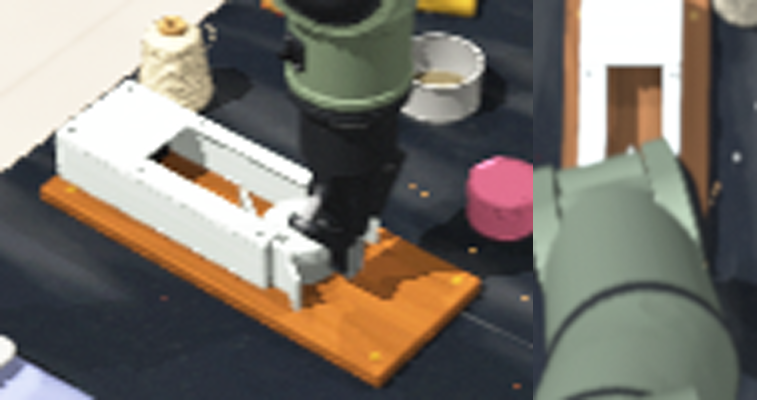

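The tin has entered the mouth at about left panel (300,235), with the flap partly swung in. The force is a bit high, so I'll hold still and read it.

Call:
{"method": "jog_arm", "body": {"translation": [[0,0,0],[0,0,0],[0,0,0]], "rot": [[0,0,0],[0,0,0],[0,0,0]], "claw": [1,1,1]}}

```text
t: 15.35
position: [0.5211, 0.0555, 0.1985]
ee_rot: [[0.999, -0.037, -0.001], [-0.037, -0.999, -0.001], [-0.001, 0.001, -1.0]]
contact_force: [-8.4, -2.8, 4.6]
width: -0.0
gripper_force: 3.6
```

```bash
python3 - <<'E'
from h import *
from bench import cams,r
S=r.sense(); print({k:np.round(S[k],3) for k in("contact_force","wrist_torque","position")})
s=cams.get_image("side")
a=cv2.resize(s["image"][205:255,235:305],(784,560),interpolation=cv2.INTER_CUBIC)
cv2.imwrite("pics/side5.png",a[:,:,::-1])
E
```

```text
{'contact_force': array([-8.429, -2.838,  4.588]), 'wrist_torque': array([-0.536,  1.441, -0.009]), 'position': array([0.521, 0.056, 0.199])}
```

View pics/side5.png

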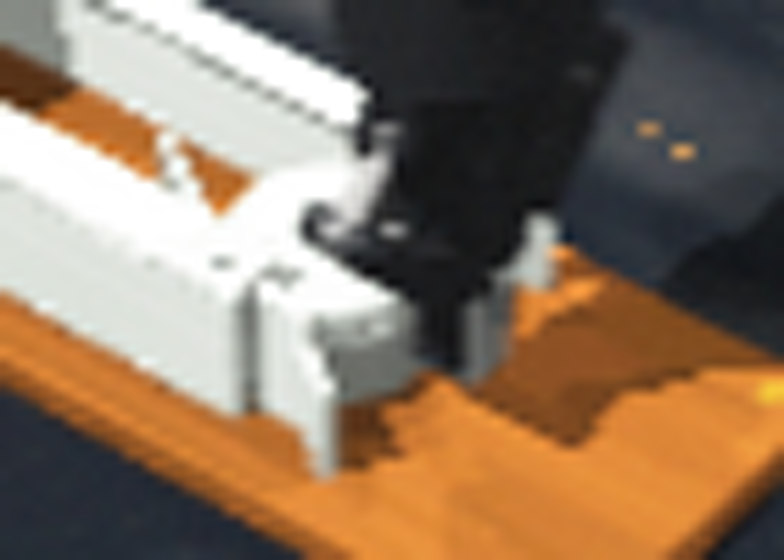

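The tin is flush in the mouth at crop (370,300), with the flap's tip showing inside at crop (185,165). The wrench puts the contact right at the fingertips with some downward friction. I'll back off 2 mm, raise 5 mm, and push on at the same height as the tin's middle.

Call:
{"method": "jog_arm", "body": {"translation": [[-2,0,0],[-1,0,-3],[0,0,-2],[1,0,0],[2,0,0],[2,0,0],[2,0,0],[2,0,0],[2,0,0]], "rot": [[0,0,0],[0,0,0],[0,0,0],[0,0,0],[0,0,0],[0,0,0],[0,0,0],[0,0,0],[0,0,0]], "claw": [1,1,1,1,1,1,1,1,1]}}

```text
t: 16.3
position: [0.5291, 0.0551, 0.2036]
ee_rot: [[0.999, -0.037, -0.002], [-0.037, -0.999, -0.001], [-0.002, 0.001, -1.0]]
contact_force: [-6.7, -4.4, 0.2]
width: 0.0
gripper_force: 3.3
```

Call:
{"method": "jog_arm", "body": {"translation": [[2,0,0],[2,0,0],[2,0,0],[2,0,0],[2,0,0],[2,0,0],[2,0,0],[2,0,0],[2,0,0],[2,0,0]], "rot": [[0,0,0],[0,0,0],[0,0,0],[0,0,0],[0,0,0],[0,0,0],[0,0,0],[0,0,0],[0,0,0],[0,0,0]], "claw": [1,1,1,1,1,1,1,1,1,1]}}

```text
t: 17.3
position: [0.5496, 0.0549, 0.2037]
ee_rot: [[0.999, -0.037, 0.0], [-0.037, -0.999, 0.0], [0.0, -0.0, -1.0]]
contact_force: [-2.3, -1.9, -0.1]
width: -0.0
gripper_force: 1.5
```

Call:
{"method": "jog_arm", "body": {"translation": [[2,0,0],[2,0,0],[2,0,0],[2,0,0],[2,0,0],[2,0,0],[2,0,0],[2,0,0],[2,0,0],[2,0,0]], "rot": [[0,0,0],[0,0,0],[0,0,0],[0,0,0],[0,0,0],[0,0,0],[0,0,0],[0,0,0],[0,0,0],[0,0,0]], "claw": [1,1,1,1,1,1,1,1,1,1]}}

```text
t: 18.3
position: [0.5696, 0.0542, 0.2037]
ee_rot: [[0.999, -0.037, 0.0], [-0.037, -0.999, 0.0], [0.0, -0.0, -1.0]]
contact_force: [-3.2, -0.7, -0.7]
width: 0.0004
gripper_force: 1.2
```

Call:
{"method": "jog_arm", "body": {"translation": [[3,0,0],[3,0,0],[3,0,0],[3,0,0],[3,0,0],[3,0,0],[3,0,0],[3,0,0],[3,0,0],[3,0,0]], "rot": [[0,0,0],[0,0,0],[0,0,0],[0,0,0],[0,0,0],[0,0,0],[0,0,0],[0,0,0],[0,0,0],[0,0,0]], "claw": [1,1,1,1,1,1,1,1,1,1]}}

```text
t: 19.3
position: [0.5996, 0.0531, 0.2037]
ee_rot: [[0.999, -0.037, -0.0], [-0.037, -0.999, 0.0], [-0.0, -0.0, -1.0]]
contact_force: [-2.3, 0.9, -1.4]
width: 0.0004
gripper_force: 1.1
```

Call:
{"method": "jog_arm", "body": {"translation": [[2,0,0],[2,0,0],[2,0,0],[2,0,0],[2,0,0],[2,0,0],[2,0,0],[2,0,0],[2,0,0],[0,0,0],[0,0,0]], "rot": [[0,0,0],[0,0,0],[0,0,0],[0,0,0],[0,0,0],[0,0,0],[0,0,0],[0,0,0],[0,0,0],[0,0,0],[0,0,0]], "claw": [1,1,1,1,1,1,1,1,1,1,1]}}

```text
t: 20.4
position: [0.6175, 0.0524, 0.2038]
ee_rot: [[0.999, -0.037, 0.0], [-0.037, -0.999, 0.0], [0.0, -0.0, -1.0]]
contact_force: [0.6, 0.2, -0.5]
width: -0.0002
gripper_force: 0.0
```

Call:
{"method": "jog_arm", "body": {"translation": [[1,0,0],[1,0,0],[1,0,0],[1,0,0],[1,0,0],[1,0,0],[1,0,0],[1,0,0]], "rot": [[0,0,0],[0,0,0],[0,0,0],[0,0,0],[0,0,0],[0,0,0],[0,0,0],[0,0,0]], "claw": [1,1,1,1,1,1,1,1]}}

```text
t: 21.2
position: [0.6254, 0.052, 0.2036]
ee_rot: [[0.999, -0.037, -0.0], [-0.037, -0.999, -0.0], [-0.0, 0.0, -1.0]]
contact_force: [-2.4, -1.0, -0.2]
width: -0.0004
gripper_force: 1.2
```

Call:
{"method": "jog_arm", "body": {"translation": [[1,0,0],[1,0,0],[1,0,0],[1,0,0],[1,0,0]], "rot": [[0,0,0],[0,0,0],[0,0,0],[0,0,0],[0,0,0]], "claw": [1,1,1,1,1]}}

```text
t: 21.7
position: [0.6305, 0.0519, 0.2037]
ee_rot: [[0.999, -0.037, 0.0], [-0.037, -0.999, 0.0], [0.0, -0.0, -1.0]]
contact_force: [-1.2, -1.0, -0.3]
width: -0.0002
gripper_force: 1.0
```

Call:
{"method": "jog_arm", "body": {"translation": [[1,0,0],[1,0,0],[1,0,0],[1,0,0]], "rot": [[0,0,0],[0,0,0],[0,0,0],[0,0,0]], "claw": [1,1,1,1]}}

```text
t: 22.1
position: [0.6345, 0.0517, 0.2037]
ee_rot: [[0.999, -0.037, 0.0], [-0.037, -0.999, 0.0], [0.0, -0.0, -1.0]]
contact_force: [-1.8, -1.6, -0.9]
width: -0.0004
gripper_force: 0.9
```

Call:
{"method": "jog_arm", "body": {"translation": [[1,0,0],[1,0,0],[1,0,0],[1,0,0]], "rot": [[0,0,0],[0,0,0],[0,0,0],[0,0,0]], "claw": [1,1,1,1]}}

```text
t: 22.5
position: [0.6384, 0.0516, 0.2037]
ee_rot: [[0.999, -0.037, 0.0], [-0.037, -0.999, 0.0], [0.0, -0.0, -1.0]]
contact_force: [-1.2, -1.0, -1.4]
width: 0.0001
gripper_force: 0.9
```

Call:
{"method": "jog_arm", "body": {"translation": [[1,0,0],[1,0,0],[1,0,0],[1,0,0]], "rot": [[0,0,0],[0,0,0],[0,0,0],[0,0,0]], "claw": [1,1,1,1]}}

```text
t: 22.9
position: [0.6424, 0.0515, 0.2037]
ee_rot: [[0.999, -0.037, -0.0], [-0.037, -0.999, -0.0], [-0.0, 0.0, -1.0]]
contact_force: [-2.8, -1.0, -0.5]
width: 0.0
gripper_force: 0.9
```

Call:
{"method": "jog_arm", "body": {"translation": [[1,0,0],[1,0,0],[1,0,0]], "rot": [[0,0,0],[0,0,0],[0,0,0]], "claw": [1,1,1]}}

```text
t: 23.2
position: [0.6455, 0.0514, 0.2037]
ee_rot: [[0.999, -0.037, 0.0], [-0.037, -0.999, 0.0], [0.0, -0.0, -1.0]]
contact_force: [-0.8, -0.7, -0.4]
width: 0.0001
gripper_force: 0.3
```

Call:
{"method": "jog_arm", "body": {"translation": [[1,0,0],[1,0,0],[1,0,0],[1,0,0]], "rot": [[0,0,0],[0,0,0],[0,0,0],[0,0,0]], "claw": [1,1,1,1]}}

```text
t: 23.6
position: [0.6495, 0.0513, 0.2037]
ee_rot: [[0.999, -0.037, 0.0], [-0.037, -0.999, 0.0], [0.0, -0.0, -1.0]]
contact_force: [-1.4, -0.1, -0.8]
width: -0.0001
gripper_force: 0.3
```

Call:
{"method": "jog_arm", "body": {"translation": [[1,0,0],[1,0,0],[1,0,0],[1,0,0]], "rot": [[0,0,0],[0,0,0],[0,0,0],[0,0,0]], "claw": [1,1,1,1]}}

```text
t: 24.0
position: [0.6534, 0.0511, 0.2037]
ee_rot: [[0.999, -0.037, -0.0], [-0.037, -0.999, 0.0], [-0.0, -0.0, -1.0]]
contact_force: [-0.5, -0.1, -0.7]
width: 0.0
gripper_force: 0.3
```

Call:
{"method": "jog_arm", "body": {"translation": [[1,0,0],[1,0,0],[1,0,0],[1,0,0]], "rot": [[0,0,0],[0,0,0],[0,0,0],[0,0,0]], "claw": [1,1,1,1]}}

```text
t: 24.4
position: [0.6572, 0.051, 0.2037]
ee_rot: [[0.999, -0.037, -0.001], [-0.037, -0.999, -0.0], [-0.001, 0.0, -1.0]]
contact_force: [-4.5, 0.0, 2.3]
width: -0.0002
gripper_force: 2.0
```

Met the stop at about hatch x = 134 mm. Pressing in small steps.

Call:
{"method": "jog_arm", "body": {"translation": [[1,0,0],[1,0,0],[0,0,0]], "rot": [[0,0,0],[0,0,0],[0,0,0]], "claw": [1,1,1]}}

```text
t: 24.7
position: [0.6591, 0.0509, 0.2036]
ee_rot: [[0.999, -0.037, -0.001], [-0.037, -0.999, -0.0], [-0.001, 0.0, -1.0]]
contact_force: [-5.2, 0.3, 3.9]
width: -0.0
gripper_force: 2.8
```

Call:
{"method": "jog_arm", "body": {"translation": [[1,0,0],[1,0,0],[0.5,0,0],[0,0,0],[0,0,0]], "rot": [[0,0,0],[0,0,0],[0,0,0],[0,0,0],[0,0,0]], "claw": [1,1,1,1,1]}}

```text
t: 25.2
position: [0.6612, 0.0508, 0.2036]
ee_rot: [[0.999, -0.037, -0.002], [-0.037, -0.999, -0.0], [-0.002, 0.0, -1.0]]
contact_force: [-9.9, 1.6, 7.0]
width: -0.0003
gripper_force: 5.1
```

Call:
{"method": "jog_arm", "body": {"translation": [[0,0,0],[0,0,0],[0,0,0],[0,0,0],[0,0,0],[0,0,0]], "rot": [[0,0,0],[0,0,0],[0,0,0],[0,0,0],[0,0,0],[0,0,0]], "claw": [1,1,1,1,1,1]}}

```text
t: 25.8
position: [0.6612, 0.0508, 0.2036]
ee_rot: [[0.999, -0.037, -0.002], [-0.037, -0.999, -0.0], [-0.002, 0.0, -1.0]]
contact_force: [-9.4, -0.3, 7.9]
width: 0.0001
gripper_force: 5.1
```

Call:
{"method": "jog_arm", "body": {"translation": [[0,0,0],[0,0,0],[0,0,0],[0,0,0],[0,0,0],[0,0,0]], "rot": [[0,0,0],[0,0,0],[0,0,0],[0,0,0],[0,0,0],[0,0,0]], "claw": [1,1,1,1,1,1]}}

```text
t: 26.4
position: [0.6612, 0.0508, 0.2036]
ee_rot: [[0.999, -0.037, -0.002], [-0.037, -0.999, -0.0], [-0.002, 0.0, -1.0]]
contact_force: [-10.3, 0.6, 7.6]
width: -0.0001
gripper_force: 5.1
```

Pressed for over a second at about 9–10 N on the tool, of which some is deck friction. Now I'll ease off, back away and lift out.

Call:
{"method": "jog_arm", "body": {"translation": [[-0.5,0,0],[-1,0,0],[-1,0,0],[-1,0,0],[-1,0,0],[-1,0,0],[-1,0,0],[-2,0,0],[-3,0,0],[-4,0,0],[-4,0,0],[0,0,0]], "rot": [[0,0,0],[0,0,0],[0,0,0],[0,0,0],[0,0,0],[0,0,0],[0,0,0],[0,0,0],[0,0,0],[0,0,0],[0,0,0],[0,0,0]], "claw": [1,1,1,1,1,1,1,1,1,1,1,1]}}

```text
t: 27.6
position: [0.6418, 0.0516, 0.2037]
ee_rot: [[0.999, -0.037, -0.0], [-0.037, -0.999, 0.0], [-0.0, 0.0, -1.0]]
contact_force: [-0.3, 0.3, -0.3]
width: 0.0007
gripper_force: 0.0
```

Call:
{"method": "jog_arm", "body": {"translation": [[0,0,-3],[0,0,-6],[0,0,-10],[0,0,-15],[0,0,-20],[0,0,-25],[0,0,-25],[0,0,-25],[0,0,-20],[0,0,-10],[-20,0,0],[-30,0,0],[-30,0,0],[-30,0,0],[-30,0,0],[-30,0,0],[-20,0,0],[0,0,0],[0,0,0]], "rot": [[0,0,0],[0,0,0],[0,0,0],[0,0,0],[0,0,0],[0,0,0],[0,0,0],[0,0,0],[0,0,0],[0,0,0],[0,0,0],[0,0,0],[0,0,0],[0,0,0],[0,0,0],[0,0,0],[0,0,0],[0,0,0],[0,0,0]], "claw": [1,1,1,1,1,1,1,1,1,1,1,1,1,1,1,1,1,1,1]}}

```text
t: 29.5
position: [0.4527, 0.0585, 0.3632]
ee_rot: [[0.999, -0.037, 0.001], [-0.037, -0.999, 0.0], [0.001, -0.0, -1.0]]
contact_force: [0.4, 0.4, -0.5]
width: 0.0001
gripper_force: 0.0
```

```bash
python3 - <<'E'
from h import *
from bench import cams
s=cams.get_image("side");t=cams.get_image("top")
a=cv2.resize(s["image"][170:270,190:323],(533,400),interpolation=cv2.INTER_CUBIC)
b=cv2.resize(t["image"][130:255,230:300],(224,400),interpolation=cv2.INTER_CUBIC)
cv2.imwrite("pics/both6.png",np.hstack([a,b])[:,:,::-1])
E
```

```text
(no output)
```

View pics/both6.png

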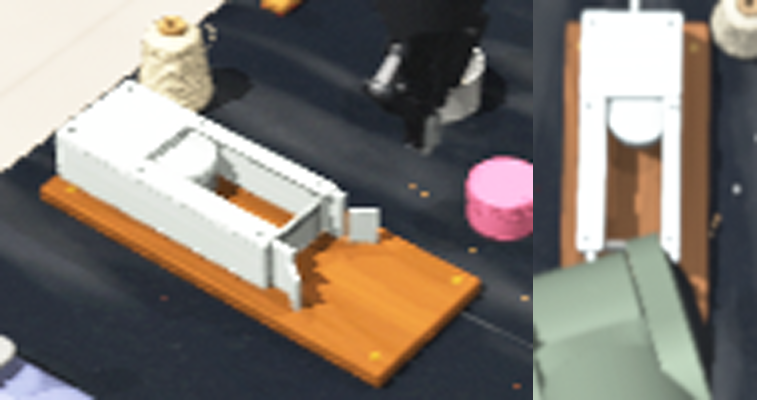

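The tin stands deep in the slot, at left panel (190,160) and top panel (635,118). The flap is shut across the lane at left panel (300,228), and the gripper is clear. Handing in.

```bash
python3 -c "
from bench import ticket
print(ticket.hand_in())"
```

```text
the job is handed in; nothing more can be done
None
```

The job is handed in: the tin was pressed against the hidden stop for just over a second at about 9–10 N on the tool (readings never above 11 N), and it now stands in the hatch with the flap shut and the other items not touched.

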